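Cull the misshapen craft blocks into the locking scrap drum

TASK

Cull the batch of beech craft blocks on the sorting mat: open the scrap drum by turning its bayonet cover a quarter turn anticlockwise (seen from above), then lift it off and lay it flat on the table, right way up and clear of the drum. Put every block that is too short or has a chipped end into the drum, and leave the sound full-length ones lying where they are on the mat. Then set the cover back fully down on the drum and lock it by turning it clockwise home to its stops; leave the tray, scissors and glue gun alone.

Things in the scene. Friction and masses are not known exactly. Their poses are not given: they have to be found in the camera images.
- drum: the scrap drum: an open-topped aluminium can fixed to the table, outer diameter 156 mm, inner 144 mm, rim 150 mm above the table, inner floor at 6 mm. Origin at the centre of its underside on the table, z up. Two dark keepers stand outside the rim at its +x and -x sides, up to 105 mm from the axis (see point keeper)
- keeper (a point): middle of the tab of the keeper at the drum's +x side, 94 mm from its axis (the other is opposite). Each keeper: an inward tab 34 mm wide, reaching in to 83 mm from the axis, underside 10.5 mm and top 16.5 mm above the rim; an upright stop at its clockwise end (seen from above), so cover ears slide in under the tab clockwise and out anticlockwise
- cover: the drum's bayonet cover, 350 g: grey disc 156 mm in diameter, 8 mm thick; under it a spigot 134 mm in diameter, 10 mm deep (5 mm radial play in the drum's mouth); two ears at +x and -x, 30 mm wide, 8 mm thick, tips 91 mm from the axis. Origin at the centre of the spigot's underside, z up: 140 mm above the table when seated on the rim, 0 when laid on the table
- cover_lock (a point): point on the cover's axis on the top of its disc, 18 mm above its origin. Locked: ears under the tabs, the cover's x along the drum's x (or half a turn from it), about 3 degrees of play. It lifts off once turned over 25 degrees anticlockwise; a quarter turn puts the ears midway between the keepers. To lock, turn clockwise to the stops. Only light friction resists turning
- cover_grip (a point): middle of the cover's black upright grip bar, 39 mm above the cover's origin; the bar is 85 mm long along the cover's x, 20 mm wide along y, and 42 mm high (18 to 60 mm above the cover's origin)
- mat: flat green sorting mat fixed to the table, 270 (x) x 430 (y) x 3 mm, on which the batch lies in two rows; origin at the centre of its underside
- good1: a sound pale beech block, a plain bar 100 x 26 x 26 mm, lying on the mat; origin at its centre (13 mm above the mat), x along its length, z up. Sound: it stays on the mat. May be absent
- good2: a sound pale beech block, a plain bar 100 x 26 x 26 mm, lying on the mat; origin at its centre (13 mm above the mat), x along its length, z up. Sound: it stays on the mat. May be absent
- good3: a sound pale beech block, a plain bar 100 x 26 x 26 mm, lying on the mat; origin at its centre (13 mm above the mat), x along its length, z up. Sound: it stays on the mat. May be absent
- good4: a sound pale beech block, a plain bar 100 x 26 x 26 mm, lying on the mat; origin at its centre (13 mm above the mat), x along its length, z up. Sound: it stays on the mat. May be absent
- good5: a sound pale beech block, a plain bar 100 x 26 x 26 mm, lying on the mat; origin at its centre (13 mm above the mat), x along its length, z up. Sound: it stays on the mat. May be absent
- short1: a beech block cut too short, 62 x 26 x 26 mm (otherwise like the sound ones); origin at its centre, x along its length, z up. A reject. May be absent
- short2: a beech block cut too short, 62 x 26 x 26 mm (otherwise like the sound ones); origin at its centre, x along its length, z up. A reject. May be absent
- short3: a beech block cut too short, 62 x 26 x 26 mm (otherwise like the sound ones); origin at its centre, x along its length, z up. A reject. May be absent
- chip1: a chipped beech block, 100 mm long and 26 mm high: full 26 mm width from x = -50 to +8 mm, but from x = +8 to +50 mm only y = -13 to -1 mm is left, over the full height. Origin at the centre of the unchipped 100 x 26 x 26 mm outline, x along its length towards the chipped end, z up. A reject. May be absent
- chip2: a chipped beech block, 100 mm long and 26 mm high: full 26 mm width from x = -50 to +8 mm, but from x = +8 to +50 mm only y = -13 to -1 mm is left, over the full height. Origin at the centre of the unchipped 100 x 26 x 26 mm outline, x along its length towards the chipped end, z up. A reject. May be absent
- steel_tray: a shallow aluminium tray with pine cones, 80 x 200 x 22 mm, beyond the mat; a bystander, leave alone; origin under its centre
- scissors: craft scissors, about 165 mm long, lying on the table beyond the drum; a bystander, leave alone; origin on the table under its pivot
- glue_gun: a white cordless glue gun lying on its side, 155 x 130 x 36 mm, to the left of the mat; a bystander, leave alone; origin under its barrel's middle

How it is judged:
By the outcome, as a careful person would: the job done as asked, in the order asked, and still so for the second after the job is handed in, with the robot touching nothing.
Of short1, short2, short3, chip1, chip2 only 3 to 5 are there at a start; the rules pass over those that are not, and their reading is None.
Of good1, good2, good3, good4, good5 only 3 to 5 are there at a start; the rules pass over those that are not, and their reading is None.
At some moment in a run one of good1, good2, good3, good4, good5, short1, short2, short3, chip1, chip2 may be knocked a few centimetres aside while the robot is not near it.
Once in a run the grip may slacken for a moment while it holds something.
It also fails if it takes over 210 s, if anything falls off the work surface, if the arm or the gripper's body presses on something with over 40 N, if the wrist force passes 120 N, or if a joint passes its speed limit or range.

ROBOT

A 6-joint arm with a two-finger parallel gripper is mounted at the origin on the work surface. World frame = base frame: x ahead of the robot, y to its left, z up, the work surface at z = 0. Lengths are in m, angles in rad, forces in N, time in s.
With the tool pointing down it reaches from about 0.35 to 0.725 m from the base axis. Payload 4.3 kg.
Tool frame: the origin (TCP) lies on the centre line of the jaws, within the pads' length; the fingertips stand 17 mm ahead of it and the grasp point (between the pads) lies 2 mm behind it; z points along the fingers, y is the line along which they close (so a half turn about z gives the same grasp; the last joint's range is limited). The gripper opens to 85 mm and grips with 20 to 120 N. Pads are 22 mm wide; open, the fingers measure 114 mm over their backs; the gripper's body (76 mm by 85 mm) begins 54 mm behind the grasp point. The pads swing forward as they close: fully open they stand 13 mm farther back than shut.
Start: joints at [1.011, 0.377, 0.081, 1.274, 0, 1.46], TCP at [0.25, 0.518, 0.248] pointing down, gripper open.
Joint ranges: [-2.72, 2.72], [-0.84, 1.66], [-1.02, 1.22], [-1.77, 2.12], [-1.37, 1.28], [-3.14, 3.14]. Speed limits (rad/s): [2.57, 2.57, 3.14, 3.14, 3.14, 3.14].

INTERFACE

Orientations are given as a unit quaternion [x, y, z, w].
In Python, from bench import sense, get_image, camera_model, sign_off, trace gives the robot as it stands.
- The arm moves only by the tool jog_arm, never from a script. Its argument "increments" is one flat list of numbers, 5 for each row, row after row: the opening, from 0 (shut) to 1 (fully open), then the shift along the tool's x, y, z in mm, then the turn about the tool's z in degrees. A call has exactly 5 rows; each row is the pose to reach, as a shift and turn from the pose commanded when the call began, along the tool's axes at that moment; what a row does not reach only later rows make up. A row lasts 1/12 s, in which the tool goes at most 41.7 mm and 7.16 degrees, less where a joint would pass 70% of its speed; a pose out of reach is approached as far as the arm can. A call with a gripper value outside its range is refused whole. The fingers move at their own pace and stop on an object; the grip force is fixed at half the most. Time passes only in rows, so rows that repeat a pose let the fingers close, or fill a call up. It gives the time, the measured TCP pose, the force and the opening at its end, in the units of the state.
- sense(): the state, without advancing time (a new reading comes with each control period).
- get_image(name): name is "side" or "top" or "wrist"; returns the picture (384x512x3 uint8, red, green, blue); there is no depth.
- camera_model(name): a dict with "mtx" (3x3 intrinsics, pixels), "D" ([k1, k2, p1, p2, k3] as OpenCV has them; the pictures are not rectified), "camera_from_world" (4x4, takes a point from world to camera coordinates). Camera axes: x right, y down, z forward; pixel columns grow to the right and rows downward; lengths in m; the calibration is good to about 2 mm. A picture is of the moment at which its call begins: read the wrist's pose just before it. camera_model takes no time and is no camera call; for the wrist camera it gives the pose at the moment of the call.
- sign_off(): hands the job in, once; it reports no verdict.
Trained networks look in the newest picture that a camera, given by its name, has taken for a name from the list of things; names that differ only in an ending like _2 or _b are one class to them, and where a whole thing is asked for, a point or a joint stands for the part that bears it (a point fixed in the world has none). Each returns a list of dicts, best first, with "p" (0 to 1); they miss things now and then, are a little off and sometimes report something else, mostly with a low value. They report only what shows in the picture. A call takes as long as a camera call.
- trace(camera, label): "mask" (384x512 bool, what is visible of it) and "at" ([row, column] in pixels, amid what is visible of it).
The state is a dict: "time_s": time; "qpos": joint angles; "dq": joint speeds; "tau": joint torques, N m; "tcp_pos": TCP position; "tool_rot": TCP orientation; "force": force on the tool from outside, world axes, zero at the start; "ft_torque": the same for the moment, N m; "grip_width": opening from 0.0 (shut) to 1.0 (fully open).
Only numpy, scipy, OpenCV 4.12 (cv2) and the standard library are available. Lean on these libraries where they do the work, as an engineer would, in place of code of your own. Each camera call takes 0.05 s, during which the arm holds its last target. There are 200 camera calls.

## Working session

There is one attempt and no reset: what is moved stays moved. The work goes in short steps, Python scripts to look and compute and a tool call to move; the robot and the scene stay as the last step left them, time stands still between calls to the robot, and variables do not carry over. Pictures are saved under pics/ and viewed, on a budget of 14 in all, crops included, one or two more only if the job needs it, and the job is handed in when it is done.

Besides the shell and the picture viewer there is one more tool, called after ">>>" as name(argument=value, ...) on one line, values as JSON. jog_arm: Moves the arm, as the interface text tells. Its arguments: {"type":"object","properties":{"increments":{"type":"array"}},"required":["increments"]}

```bash
mkdir -p pics; ls; python3 - <<'E'
from bench import *
import cv2,numpy as np
s=sense();print(s)
for n in ("top","side"):
    cv2.imwrite(f"pics/{n}0.png",get_image(n)[:,:,::-1])
    m=camera_model(n);print(n,m)
E
```

```text
pics
{'time_s': 0.0, 'qpos': array([ 1.01069556e+00,  3.78096613e-01,  7.96047618e-02,  1.27440941e+00,
       -1.59407713e-05,  1.46050885e+00]), 'dq': array([-0.00060023,  0.00287238, -0.00098417,  0.00030598, -0.00109228,
       -0.00077578]), 'tau': array([ 1.70962197e-03, -4.63603091e+01,  2.69875664e+01,  2.09400756e-02,
        2.33257997e-04,  1.42924339e-06]), 'tcp_pos': array([0.24966027, 0.51726445, 0.24733352]), 'tool_rot': array([ 2.23015227e-01,  9.74814393e-01, -9.96512971e-04, -3.38684010e-04]), 'force': array([ 0.08986423, -0.09980477,  0.15468533]), 'ft_torque': array([-0.00944506,  0.01803303,  0.02251663]), 'grip_width': 1.0017192680360072}
top {'mtx': array([[440.35466975,   0.        , 259.12339458],
       [  0.        , 440.35466975, 196.95391938],
       [  0.        ,   0.        ,   1.        ]]), 'D': array([-0.08495773,  0.        ,  0.        ,  0.        ,  0.        ]), 'camera_from_world': array([[-0.02395226, -0.99970744, -0.00336444,  0.01194889],
       [-0.99692458,  0.0241365 , -0.0745575 ,  0.6243079 ],
       [ 0.07461689,  0.00156827, -0.99721104,  1.21577347],
       [ 0.        ,  0.        ,  0.        ,  1.        ]])}
side {'mtx': array([[361.16262124,   0.        , 254.91491545],
       [  0.        , 361.16262124, 189.73054113],
       [  0.        ,   0.        ,   1.        ]]), 'D': array([0.02961296, 0.        , 0.        , 0.        , 0.        ]), 'camera_from_world': array([[ 0.97453596, -0.22390936, -0.01201098, -0.59690641],
       [-0.16637354, -0.68612959, -0.70819915,  0.20044783],
       [ 0.15033133,  0.69216385, -0.70591055,  0.86275168],
       [ 0.        ,  0.        ,  0.        ,  1.        ]])}
```

View pics/top0.png

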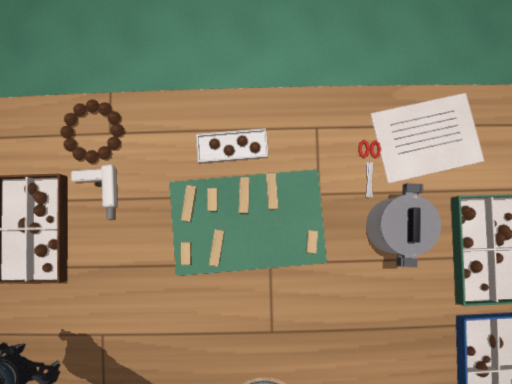

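The top view shows seven blocks on the mat: an upper row at columns 188, 212, 244 and 272, and a lower row at 185, 217 and 312. Three of them (212, 185, 312) look short. The drum is at about (405,225), with its keepers above and below it and the grip bar upright in the image.

```bash
cat > h.py <<'E'
from bench import *
import cv2,numpy as np
from scipy.spatial.transform import Rotation as R
def ray(cam,uv,z,m=None):
    m=m or camera_model(cam)
    p=cv2.undistortPoints(np.array(uv,float).reshape(-1,1,2),m["mtx"],m["D"])[:,0]
    T=m["camera_from_world"];C=-T[:3,:3].T@T[:3,3]
    d=np.c_[p,np.ones(len(p))]@T[:3,:3]
    return C+d*((z-C[2])/d[:,2])[:,None]
def outline(cam,mask,z,m=None):
    "min-area rect in world of a mask taken at height z: centre, (long, short) mm, yaw deg of long side"
    c=max(cv2.findContours(mask.astype(np.uint8),cv2.RETR_EXTERNAL,cv2.CHAIN_APPROX_NONE)[0],key=cv2.contourArea)
    w=ray(cam,c[:,0],z,m)[:,:2]*1000
    (x,y),(a,b),t=cv2.minAreaRect(w.astype(np.float32))
    if a<b: a,b,t=b,a,t+90
    return np.round([x,y]),np.round([a,b]),round((t+90)%180-90,1),round(cv2.contourArea(w.astype(np.float32))/(a*b),2)
def togo(xy,z=None,yaw=None):
    "tool-frame shift (mm) to world target; yaw = world angle deg of jaw line (tool y), turn about tool z"
    s=sense();Rm=R.from_quat(s["tool_rot"]).as_matrix()
    t=np.array([*xy,s["tcp_pos"][2]*1000 if z is None else z])
    out=Rm.T@(t-s["tcp_pos"]*1000)
    r=None
    if yaw is not None:
        cur=np.degrees(np.arctan2(Rm[1,1],Rm[0,1])); d=(cur-yaw+90)%180-90; r=round(d,1)
    return np.round(out,1),r,np.round(s["tcp_pos"]*1000,1),np.round(np.degrees(np.arctan2(Rm[1,1],Rm[0,1])),1),np.round(np.degrees(s["qpos"]),0)
E
python3 - <<'E'
from h import *
im=get_image("top")
cv2.imwrite("pics/c1.png",cv2.resize(im[165:280,165:330,::-1],None,fx=4.8,fy=4.8,interpolation=cv2.INTER_CUBIC))
for l,z in (("good1",.029),("short1",.029),("chip1",.029),("cover",.158),("cover_grip",.2),("drum",.15),("keeper",.1665)):
    for r in trace("top",l):
        try: print(l,round(r["p"],2),np.round(r["at"]),*outline("top",r["mask"],z))
        except Exception as e: print(l,e)
E
```

```text
good1 0.8 [204. 187.] [614. 195.] [100.  30.] -9.9 0.85
good1 0.79 [245. 219.] [486. 119.] [96. 25.] -11.8 0.82
good1 0.75 [192. 246.] [632.  39.] [93. 26.] -3.8 0.84
good1 0.59 [191. 273.] [641. -41.] [99. 31.] -1.5 0.8
short1 0.61 [255. 188.] [472. 206.] [61. 31.] -1.1 0.83
short1 0.57 [195. 212.] [621. 129.] [56. 28.] -1.0 0.92
short1 0.53 [240. 313.] [ 497. -147.] [57. 22.] -6.6 0.85
cover 0.77 [222. 407.] [ 534. -383.] [156. 155.] -47.4 0.79
cover_grip 0.84 [224. 412.] [ 536. -368.] [149. 148.] 43.5 0.8
drum 0.93 [229. 381.] [ 539. -305.] [139.  68.] -3.6 0.42
drum 0.62 [225. 409.] [ 535. -386.] [157. 155.] 27.6 0.79
keeper 0.75 [227. 378.] [ 536. -301.] [135.  69.] -0.3 0.45
keeper 0.19 [226. 410.] [ 534. -381.] [153. 152.] -47.3 0.79
```

View pics/c1.png

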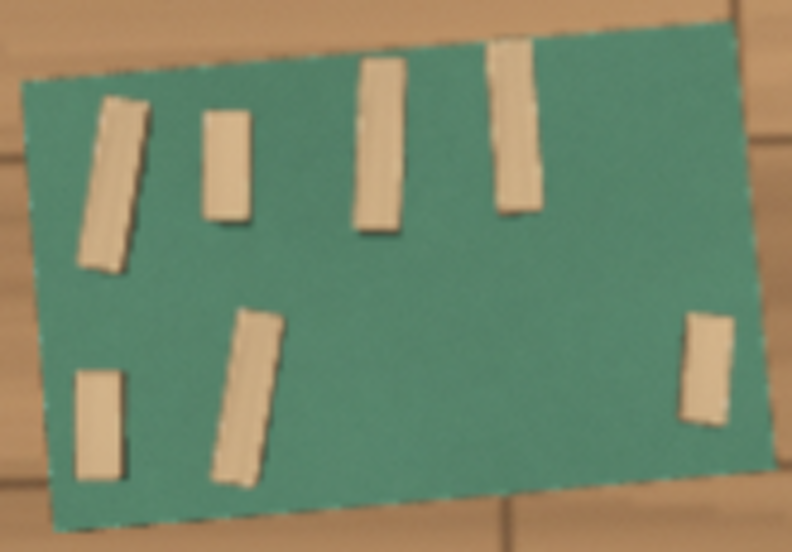

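Seven whole outlines: four are full-length with straight sides, and three are short at world (472,206), (621,129) and (497,-147) mm. No chipped ends are visible. Next I'll work out the move to the drum.

```bash
python3 - <<'E'
from h import *
k=ray("top",[(412,188),(407,262)],.1665)*1000;print(k, np.degrees(np.arctan2(*(k[0]-k[1])[[1,0]])))
print(ray("top",[(413.5,208),(413.5,242)],.2)*1000)
print(togo((535,-383),330,90), R.from_quat(sense()["tool_rot"]).as_matrix().round(3))
E
```

```text
[[ 626.97144806 -388.24142289  166.5       ]
 [ 442.64915409 -367.03932797  166.5       ]] -6.561739880201524
[[ 575.20349072 -377.7725496   200.        ]
 [ 492.95470799 -373.95858293  200.        ]]
(array([-648.3, -687.3,  -81.7]), np.float64(-25.8), array([250. , 517.8, 248.3]), np.float64(64.2), array([58., 22.,  5., 73., -0., 84.])) [[-0.901  0.435  0.   ]
 [ 0.435  0.901 -0.   ]
 [-0.    -0.    -1.   ]]
```

>>> jog_arm(increments=[1, -26, -27, -4, 0, 1, -52, -55, -8, 0, 1, -78, -82, -12, 0, 1, -104, -110, -16, 0, 1, -130, -137, -20, 0])

```text
time_s: 0.92
tcp_pos: [0.3075, 0.3363, 0.2685]
tool_rot: [0.223, 0.975, 0.0, 0.0]
force: [0.5, -0.6, 0.4]
grip_width: 1.0
```

>>> jog_arm(increments=[1, -26, -27, -4, 0, 1, -52, -55, -8, 0, 1, -78, -82, -12, 0, 1, -104, -110, -16, 0, 1, -130, -137, -20, 0])

```text
time_s: 1.33
tcp_pos: [0.3651, 0.1563, 0.2888]
tool_rot: [0.223, 0.975, 0.0, 0.0]
force: [0.9, 0.3, -1.1]
grip_width: 0.996
```

>>> jog_arm(increments=[1, -26, -27, -4, 0, 1, -52, -55, -8, 0, 1, -78, -82, -12, 0, 1, -104, -110, -16, 0, 1, -130, -137, -20, 0])

```text
time_s: 1.75
tcp_pos: [0.4226, -0.0238, 0.3088]
tool_rot: [0.223, 0.975, 0.0, 0.0]
force: [0.7, 0.3, 0.4]
grip_width: 1.001
```

>>> jog_arm(increments=[1, -26, -27, -4, 0, 1, -52, -55, -8, 0, 1, -78, -82, -12, 0, 1, -104, -110, -16, 0, 1, -130, -137, -20, 0])

```text
time_s: 2.17
tcp_pos: [0.4802, -0.2038, 0.3287]
tool_rot: [0.223, 0.975, 0.0, 0.0]
force: [1.0, 0.9, -0.2]
grip_width: 1.003
```

>>> jog_arm(increments=[1, -26, -27, 0, -5, 1, -52, -55, 0, -10, 1, -78, -82, 0, -15, 1, -104, -110, 0, -21, 1, -104, -110, 0, -21])

```text
time_s: 2.58
tcp_pos: [0.5266, -0.3524, 0.3245]
tool_rot: [0.043, 0.999, -0.0, -0.001]
force: [-0.7, 0.2, -1.5]
grip_width: 1.002
```

```bash
python3 - <<'E'
from h import *
print(togo((535,-383),330,90),sense()["time_s"])
m=camera_model("wrist");cv2.imwrite("pics/w1.png",get_image("wrist")[:,:,::-1])
np.save("w1.npy",m,allow_pickle=True)
for l,z in (("cover",.158),("cover_grip",.2),("keeper",.1665),("drum",.15)):
    for r in trace("wrist",l): print(l,round(r["p"],2),np.round(r["at"]),*outline("wrist",r["mask"],z,m))
E
```

```text
(array([-11. , -29.8,  -5.5]), np.float64(-4.9), array([ 526.6, -352.4,  324.5]), np.float64(85.1), array([-39.,  30.,  28.,  89.,  -0., -35.])) 2.5833
cover 0.58 [187. 228.] [ 534. -381.] [155. 155.] -37.3 0.8
cover_grip 0.64 [188. 228.] [ 523. -376.] [133. 132.] 34.4 0.8
keeper 0.82 [101. 232.] [ 447. -357.] [73. 33.] 68.5 0.43
drum 0.92 [ 96. 231.] [ 446. -358.] [79. 35.] 68.0 0.44
```

View pics/w1.png

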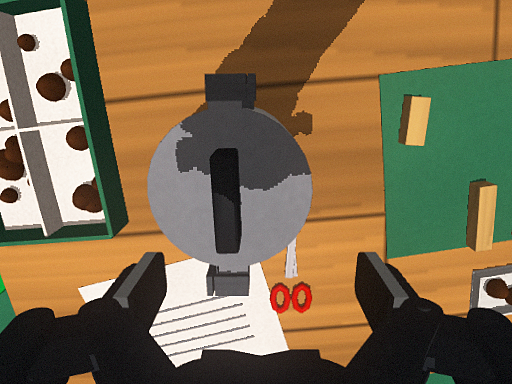

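The wrist view shows the cover disc centred at about (230,187), the bar from (226,149) to (228,252), and the keepers at (231,90) and (229,283).

```bash
python3 - <<'E'
from h import *
m=np.load("w1.npy",allow_pickle=True).item()
ang=lambda k:np.degrees(np.arctan2(*(k[1]-k[0])[[1,0]])).round(1)
for uv,z in (([(231,91),(229,283)],.1665),([(225,149),(228,252)],.2),([(213,150),(215,250)],.2),([(237,149),(241,250)],.2)):
    k=ray("wrist",uv,z,m)*1000;print(k.round(),k.mean(0).round(),ang(k))
C=-m["camera_from_world"][:3,:3].T@m["camera_from_world"][:3,3];print(C)
R6=togo((534,-381),184,87);print(R6)
im=get_image("wrist")
cv2.imwrite("pics/w1c.png",cv2.resize(im[60:310,130:330,::-1],None,fx=2.4,fy=2.4,interpolation=cv2.INTER_CUBIC))
E
```

```text
[[ 445. -369.  167.]
 [ 625. -391.  167.]] [ 535. -380.  167.] -7.0
[[ 488. -375.  200.]
 [ 574. -383.  200.]] [ 531. -379.  200.] -5.0
[[ 488. -385.  200.]
 [ 572. -394.  200.]] [ 530. -389.  200.] -6.2
[[ 489. -366.  200.]
 [ 574. -372.  200.]] [ 531. -369.  200.] -3.8
[ 0.4531925  -0.34525786  0.44998253]
(array([-11.1, -35.2, 144.9]), np.float64(-1.7), array([ 525.7, -345. ,  328.9]), np.float64(85.3), array([-39.,  29.,  28.,  89.,   0., -34.]))
```

View pics/w1c.png

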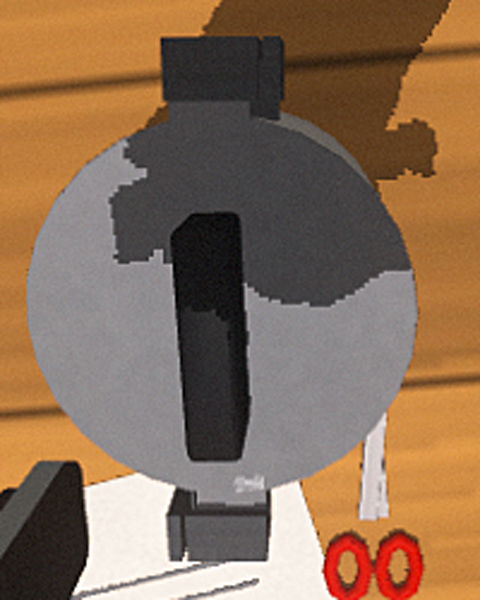

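>>> jog_arm(increments=[1, -11, -34, 0, 0, 1, -11, -34, 35, 0, 1, -11, -34, 70, 0, 1, -11, -34, 95, 0, 1, -11, -34, 100, 0])

```text
time_s: 3.3
tcp_pos: [0.5319, -0.3779, 0.2236]
tool_rot: [0.041, 0.999, 0.003, -0.003]
force: [-0.1, 0.6, -0.7]
grip_width: 0.998
```

>>> jog_arm(increments=[1, 0, 0, 15, 0, 1, 0, 0, 30, 0, 1, 0, 0, 44, 0, 1, 0, 0, 44, 0, 1, 0, 0, 44, 0])

```text
time_s: 3.72
tcp_pos: [0.5339, -0.3799, 0.1856]
tool_rot: [0.041, 0.999, 0.0, 0.0]
force: [-0.1, -0.6, 0.7]
grip_width: 1.0
```

>>> jog_arm(increments=[0, 0, 0, 0, 0, 0, 0, 0, 0, 0, 0, 0, 0, 0, 0, 0, 0, 0, 0, 0, 0, 0, 0, 0, 0])

```text
time_s: 4.13
tcp_pos: [0.5342, -0.381, 0.1848]
tool_rot: [0.042, 0.999, -0.0, 0.0]
force: [-0.3, -0.2, 0.0]
grip_width: 0.296
```

>>> jog_arm(increments=[0, 0, 0, 0, 0, 0, 0, 0, 0, 0, 0, 0, 0, 0, 0, 0, 0, 0, 0, 0, 0, 0, 0, 0, 0])

```text
time_s: 4.55
tcp_pos: [0.5343, -0.3814, 0.185]
tool_rot: [0.042, 0.999, -0.001, 0.001]
force: [-0.5, -1.2, 4.7]
grip_width: 0.223
```

```bash
python3 - <<'E'
from h import *
print(togo((534,-380),184,85));s=sense();print(s["force"],s["ft_torque"],s["grip_width"])
E
```

```text
(array([0.4, 1.4, 1. ]), np.float64(0.2), array([ 534.3, -381.4,  185. ]), np.float64(85.2), array([-41.,  32.,  12.,  70.,  -0., -36.]))
[-0.49128913 -1.22607818  4.70923875] [-0.29478535  0.1002682   0.01181835] 0.2233503337382604
```

>>> jog_arm(increments=[0, 0, 0, 0, -5, 0, 0, 0, 0, -10, 0, 0, 0, 0, -15, 0, 0, 0, 0, -20, 0, 0, 0, 0, -25])

```text
time_s: 4.97
tcp_pos: [0.5345, -0.381, 0.185]
tool_rot: [-0.177, 0.984, -0.0, 0.001]
force: [0.4, 1.3, 5.7]
grip_width: 0.222
```

>>> jog_arm(increments=[0, 0, 0, 0, -6, 0, 0, 0, 0, -12, 0, 0, 0, 0, -18, 0, 0, 0, 0, -24, 0, 0, 0, 0, -30])

```text
time_s: 5.38
tcp_pos: [0.5345, -0.3809, 0.1851]
tool_rot: [-0.426, 0.905, -0.0, 0.001]
force: [0.2, 0.1, 5.8]
grip_width: 0.223
```

>>> jog_arm(increments=[0, 0, 0, 0, -6, 0, 0, 0, 0, -12, 0, 0, 0, 0, -18, 0, 0, 0, 0, -24, 0, 0, 0, 0, -30])

```text
time_s: 5.8
tcp_pos: [0.5345, -0.3808, 0.1851]
tool_rot: [-0.646, 0.764, -0.001, 0.001]
force: [-0.0, 0.1, 5.6]
grip_width: 0.226
```

>>> jog_arm(increments=[0, 0, 0, 0, -5, 0, 0, 0, 0, -5, 0, 0, 0, 0, -5, 0, 0, 0, 0, -5, 0, 0, 0, 0, -5])

```text
time_s: 6.22
tcp_pos: [0.5345, -0.3808, 0.185]
tool_rot: [-0.678, 0.735, -0.001, 0.0]
force: [-1.0, -0.2, 5.4]
grip_width: 0.22
```

```bash
python3 - <<'E'
from h import *
print(togo((534,-380),184,85));s=sense();print(s["force"],s["ft_torque"],s["grip_width"])
cv2.imwrite("pics/w2.png",get_image("wrist")[:,:,::-1])
E
```

```text
(array([-0.8,  0.6,  1. ]), np.float64(-89.7), array([ 534.5, -380.8,  185. ]), np.float64(175.3), array([ -41.,   32.,   12.,   70.,    0., -126.]))
[-1.02296252 -0.21584415  5.43921722] [ 0.03108241 -0.00890314  0.44591378] 0.21999778875821152
```

View pics/w2.png

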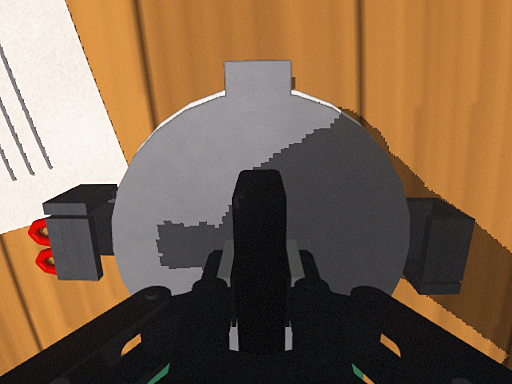

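The cover turned; its ear at (258,78) now sits midway between the keepers. I'll lift it and carry it to the free table at about (335,-225).

>>> jog_arm(increments=[0, 0, 0, -10, 0, 0, 0, 0, -20, 0, 0, 0, 0, -30, 0, 0, 0, 0, -45, 0, 0, 0, 0, -50, 0])

```text
time_s: 6.68
tcp_pos: [0.5344, -0.3809, 0.2366]
tool_rot: [-0.677, 0.736, -0.001, 0.0]
force: [0.4, -0.4, -2.7]
grip_width: 0.224
```

>>> jog_arm(increments=[0, -10, 16, 0, 0, 0, -24, 37, 0, 0, 0, -38, 58, 0, 0, 0, -53, 82, 0, 0, 0, -69, 106, 0, 0])

```text
time_s: 7.1
tcp_pos: [0.433, -0.3023, 0.2342]
tool_rot: [-0.677, 0.736, 0.0, 0.0]
force: [0.0, -0.1, -2.8]
grip_width: 0.225
```

>>> jog_arm(increments=[0, -16, 24, 0, 0, 0, -32, 49, 0, 0, 0, -48, 74, 0, 0, 0, -62, 96, 0, 0, 0, -69, 106, 0, 0])

```text
time_s: 7.52
tcp_pos: [0.3312, -0.2229, 0.2341]
tool_rot: [-0.677, 0.736, 0.002, 0.0]
force: [-0.2, 0.5, -4.0]
grip_width: 0.22
```

>>> jog_arm(increments=[0, 0, 0, 30, 0, 0, 0, 0, 60, 0, 0, 0, 0, 90, 0, 0, 0, 0, 120, 0, 0, 0, 0, 150, 0])

```text
time_s: 7.93
tcp_pos: [0.3343, -0.2256, 0.0836]
tool_rot: [-0.677, 0.736, -0.001, 0.0]
force: [1.3, -0.3, -3.9]
grip_width: 0.222
```

```bash
python3 - <<'E'
from h import *
print(togo((335,-225),45,85));s=sense();print(s["force"],s["ft_torque"],s["grip_width"])
cv2.imwrite("pics/s2.png",get_image("side")[:,:,::-1])
E
```

```text
(array([-0.6, -0.6, 38.6]), np.float64(-89.8), array([ 334.3, -225.6,   83.6]), np.float64(175.2), array([ -43.,   10.,  -38.,   42.,    0., -128.]))
[ 1.2609634  -0.33262221 -3.90976158] [ 0.02490791 -0.00180167  0.00406424] 0.222066217722697
```

View pics/s2.png

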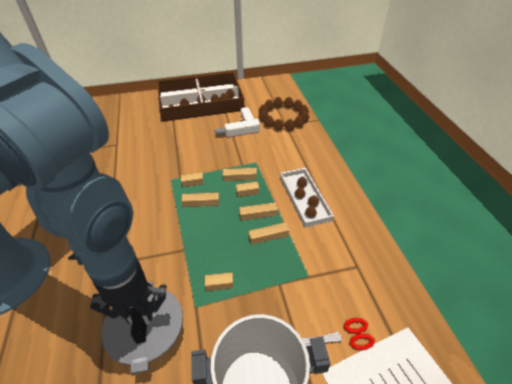

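The side view shows the drum open and the cover held level over clear table at about (140,330). Next I lower and release it.

>>> jog_arm(increments=[0, 0, 0, 15, 0, 0, 0, 0, 28, 0, 0, 0, 0, 35, 0, 0, 0, 0, 38, 0, 0, 0, 0, 38, 0])

```text
time_s: 8.4
tcp_pos: [0.3342, -0.2256, 0.0465]
tool_rot: [-0.677, 0.736, 0.0, 0.0]
force: [0.2, 0.9, -3.4]
grip_width: 0.224
```

>>> jog_arm(increments=[0, 0, 0, 1, 0, 0, 0, 0, 1, 0, 0.7, 0, 0, 1, 0, 1, 0, 0, 1, 0, 1, 0, 0, 1, 0])

```text
time_s: 8.82
tcp_pos: [0.3349, -0.2263, 0.046]
tool_rot: [-0.677, 0.736, -0.001, 0.0]
force: [0.5, 0.1, 0.8]
grip_width: 0.644
```

>>> jog_arm(increments=[1, 0, 0, 0, 0, 1, 0, 0, 0, 0, 1, 0, 0, 0, 0, 1, 0, 0, -10, 0, 1, 0, 0, -40, 0])

```text
time_s: 9.23
tcp_pos: [0.3316, -0.2233, 0.0828]
tool_rot: [-0.677, 0.736, 0.004, -0.0]
force: [-0.0, -0.1, -0.1]
grip_width: 0.999
```

>>> jog_arm(increments=[1, 0, 0, -40, 0, 1, 0, 0, -80, 0, 1, 0, 0, -120, 0, 1, 0, 0, -150, 0, 1, 0, 0, -150, 0])

```text
time_s: 9.65
tcp_pos: [0.337, -0.2282, 0.2416]
tool_rot: [-0.677, 0.736, -0.006, 0.0]
force: [0.7, 0.1, 0.0]
grip_width: 0.996
```

```bash
python3 - <<'E'
from h import *
s=sense();print(s["force"],s["time_s"])
cv2.imwrite("pics/t3.png",cv2.resize(get_image("top")[160:384,150:470,::-1],None,fx=2.4,fy=2.4))
for l,z in (("good1",.029),("short1",.029),("chip1",.029),("cover",.018),("drum",.15)):
    for r in trace("top",l): print(l,round(r["p"],2),np.round(r["at"]),*outline("top",r["mask"],z))
print(togo((497,-147),200,85))
E
```

```text
[0.66692659 0.09339865 0.04515134] 9.65
good1 0.85 [202. 187.] [613. 194.] [101.  33.] -10.2 0.84
good1 0.69 [191. 246.] [633.  39.] [96. 25.] -3.5 0.81
good1 0.63 [192. 272.] [641. -40.] [100.  26.] 2.6 0.86
good1 0.57 [247. 219.] [487. 119.] [101.  33.] -12.5 0.81
short1 0.56 [240. 314.] [ 498. -147.] [62. 28.] -8.9 0.77
short1 0.5 [196. 212.] [624. 129.] [56. 28.] -1.0 0.89
short1 0.48 [253. 189.] [472. 206.] [61. 25.] -0.9 0.98
cover 0.69 [297. 339.] [ 339. -208.] [153. 141.] -9.1 0.75
drum 0.94 [227. 406.] [ 541. -378.] [199. 180.] -46.5 0.72
(array([ -91.1, -156.7,   33.5]), np.float64(-89.8), array([ 333.3, -224.8,  233.7]), np.float64(175.2), array([ -43.,    2.,  -22.,   66.,    0., -128.]))
```

View pics/t3.png

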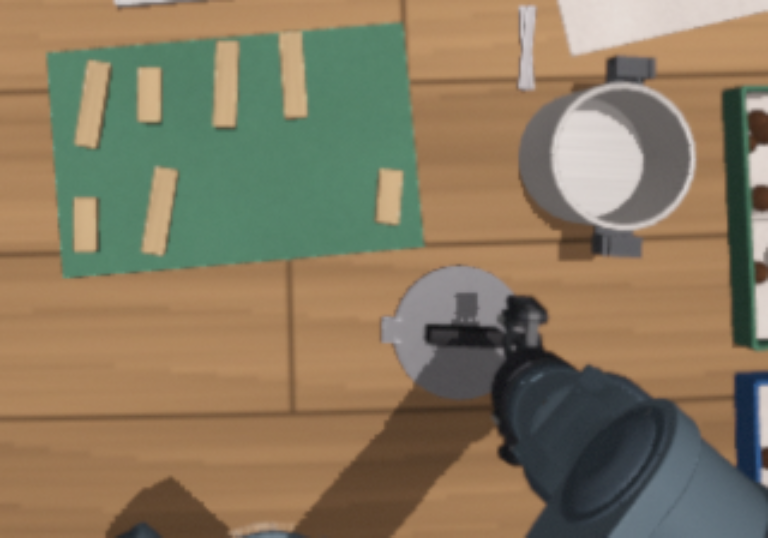

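The cover lies flat and right way up, clear of the drum, and all seven blocks are undisturbed. Now I go for the first short block at (498,-147).

>>> jog_arm(increments=[1, -18, -32, 0, 7, 1, -36, -64, 0, 14, 1, -55, -96, 0, 21, 1, -73, -128, 0, 28, 1, -91, -157, 0, 35])

```text
time_s: 10.37
tcp_pos: [0.4991, -0.1467, 0.2336]
tool_rot: [-0.438, 0.899, 0.001, -0.001]
force: [0.0, -1.3, 0.3]
grip_width: 1.003
```

>>> jog_arm(increments=[1, 0, 0, 0, 7, 1, 0, 0, 0, 14, 1, 0, 0, 0, 21, 1, 0, 0, 0, 28, 1, 0, 0, 0, 35])

```text
time_s: 10.78
tcp_pos: [0.4974, -0.1475, 0.2334]
tool_rot: [-0.147, 0.989, 0.001, -0.002]
force: [-0.4, -1.3, -0.1]
grip_width: 1.001
```

>>> jog_arm(increments=[1, 0, 0, 20, 7, 1, 0, 0, 40, 14, 1, 0, 0, 60, 21, 1, 0, 0, 60, 21, 1, 0, 0, 60, 21])

```text
time_s: 11.2
tcp_pos: [0.4964, -0.1472, 0.1733]
tool_rot: [0.031, 1.0, 0.001, -0.003]
force: [-1.0, -0.3, -0.0]
grip_width: 0.997
```

```bash
cat >> h.py <<'E'
def look(label="short1",z=.029):
    s=togo((0,0));m=camera_model("wrist");im=get_image("wrist");s=sense()
    print("tcp",np.round(s["tcp_pos"]*1000,1),"f",np.round(s["force"],1),"w",round(s["grip_width"],2),"t",round(s["time_s"],1))
    for r in trace("wrist",label):
        o=outline("wrist",r["mask"],z,m); print(label,round(r["p"],2),np.round(r["at"]),*o)
        print("   go",togo(o[0],23,o[2]+90))
    return im
E
python3 - <<'E'
from h import *
cv2.imwrite("pics/w4.png",look()[:,:,::-1])
E
```

```text
tcp [ 497.5 -147.7  174.7] f [ 0.4 -1.1 -0.3] w 1.0 t 11.2
short1 0.73 [184. 259.] [ 494. -146.] [65. 27.] -6.6 0.93
   go (array([  4.4,   1.8, 152.7]), np.float64(3.0), array([ 498.3, -148.1,  175.7]), np.float64(86.4), array([-24.,  17., -13.,  60.,   0., -20.]))
short1 0.61 [297. 509.] [624.  98.] [31.  6.] 11.6 0.58
   go (array([-110. ,  253.4,  152.7]), np.float64(-15.2), array([ 498.3, -148.1,  175.7]), np.float64(86.4), array([-24.,  17., -13.,  60.,   0., -20.]))
short1 0.6 [ 37. 151.] [ 377. -225.] [174.  71.] 84.6 0.67
   go (array([116.3, -84.4, 152.7]), np.float64(-88.2), array([ 498.3, -148.1,  175.7]), np.float64(86.4), array([-24.,  17., -13.,  60.,   0., -20.]))
```

View pics/w4.png

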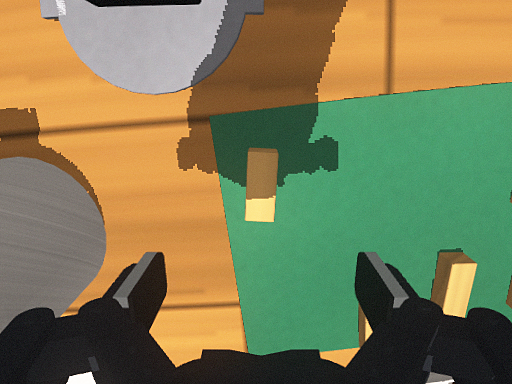

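The block spans (246–277, 148–222) and is midway between the open fingers. Descending to grasp it.

>>> jog_arm(increments=[1, 2, 1, 35, 3, 1, 2, 1, 70, 3, 1, 2, 1, 105, 3, 1, 2, 1, 135, 3, 1, 2, 1, 152, 3])

```text
time_s: 11.72
tcp_pos: [0.4955, -0.1466, 0.0214]
tool_rot: [0.058, 0.998, 0.0, -0.001]
force: [-0.7, -0.2, -0.5]
grip_width: 0.999
```

>>> jog_arm(increments=[1, 0, 0, 0, 0, 0, 0, 0, 0, 0, 0, 0, 0, 0, 0, 0, 0, 0, 0, 0, 0, 0, 0, 0, 0])

```text
time_s: 12.13
tcp_pos: [0.4981, -0.1476, 0.0252]
tool_rot: [0.058, 0.998, -0.001, 0.002]
force: [-0.3, 0.1, 0.4]
grip_width: 0.455
```

>>> jog_arm(increments=[0, 0, 0, 0, 0, 0, 0, 0, 0, 0, 0, 0, 0, 0, 0, 0, 0, 0, 0, 0, 0, 0, 0, 0, 0])

```text
time_s: 12.55
tcp_pos: [0.4978, -0.1475, 0.0249]
tool_rot: [0.059, 0.998, -0.001, 0.002]
force: [-1.0, 0.3, 7.4]
grip_width: 0.289
```

>>> jog_arm(increments=[0, 0, 0, -40, 0, 0, 0, 0, -80, 0, 0, 0, 0, -120, 0, 0, 0, 0, -160, 0, 0, 0, 0, -200, 0])

```text
time_s: 12.97
tcp_pos: [0.4957, -0.1467, 0.2256]
tool_rot: [0.059, 0.998, -0.0, 0.0]
force: [1.0, -0.7, -1.0]
grip_width: 0.292
```

```bash
python3 - <<'E'
from h import *
print(togo((534.5,-381),225,85),sense()["grip_width"])
E
```

```text
(array([ -65.9, -228.2,    0.6]), np.float64(-1.7), array([ 495.7, -146.7,  225.6]), np.float64(83.3), array([-24.,  15.,  -8.,  67.,   0., -17.])) 0.2919760892836655
```

>>> jog_arm(increments=[0, -10, -33, 0, 0, 0, -19, -67, 0, 0, 0, -29, -100, 0, 0, 0, -38, -133, 0, 0, 0, -47, -163, 0, 0])

```text
time_s: 13.38
tcp_pos: [0.5238, -0.3161, 0.2237]
tool_rot: [0.059, 0.998, -0.0, 0.0]
force: [0.6, -0.1, -0.4]
grip_width: 0.291
```

>>> jog_arm(increments=[0, -10, -33, 0, 0, 0, -19, -65, 0, 0, 0, -19, -65, 0, 0, 0, -19, -65, 30, 0, 0, -19, -65, 65, 0])

```text
time_s: 13.8
tcp_pos: [0.5371, -0.3834, 0.1608]
tool_rot: [0.059, 0.998, -0.002, 0.003]
force: [-0.3, -0.3, -1.1]
grip_width: 0.291
```

>>> jog_arm(increments=[0, 0, 0, 30, 0, 0, 0, 0, 45, 0, 0.6, 0, 0, 45, 0, 0.6, 0, 0, 45, 0, 0.6, 0, 0, 45, 0])

```text
time_s: 14.22
tcp_pos: [0.536, -0.3815, 0.1151]
tool_rot: [0.059, 0.998, -0.001, 0.001]
force: [-0.3, -0.0, 0.0]
grip_width: 0.601
```

>>> jog_arm(increments=[0.6, 0, 0, 0, 0, 0.6, 0, 0, 0, 0, 0.6, 0, 0, -40, 0, 0.6, 0, 0, -80, 0, 0.6, 0, 0, -120, 0])

```text
time_s: 14.63
tcp_pos: [0.5348, -0.3807, 0.2353]
tool_rot: [0.059, 0.998, 0.0, -0.0]
force: [1.4, -1.1, 0.4]
grip_width: 0.6
```

```bash
python3 - <<'E'
from h import *
for l,z in (("short1",.029),("good1",.029)):
    get_image("top")
    for r in trace("top",l): print(l,round(r["p"],2),np.round(r["at"]),*outline("top",r["mask"],z))
s=sense();print(s["grip_width"],s["force"],s["time_s"])
print(togo((624,129),232,89))
E
```

```text
short1 0.82 [228. 399.] [ 528. -377.] [63. 32.] -7.3 0.8
short1 0.73 [251. 189.] [472. 207.] [61. 28.] -0.9 0.83
short1 0.59 [197. 211.] [623. 128.] [59. 25.] -1.0 0.97
good1 0.88 [193. 246.] [634.  39.] [102.  27.] -3.6 0.89
good1 0.82 [193. 272.] [640. -41.] [102.  29.] 1.3 0.85
good1 0.75 [205. 191.] [613. 195.] [100.  30.] -9.7 0.85
good1 0.72 [246. 219.] [487. 119.] [100.  27.] -10.6 0.86
0.5968375087287828 [ 0.06002374  0.78959171 -0.8538662 ] 14.8333
(array([-27.1, 517.9,   2.8]), np.float64(-5.7), array([ 536.5, -382.2,  236.4]), np.float64(83.3), array([-41.,  32.,  19.,  77.,   0., -34.]))
```

The first reject is in the drum. The next one is (623,128), which I'll approach with the jaws part open because its neighbours are close.

>>> jog_arm(increments=[0.6, -2, 35, 0, 0, 0.6, -4, 70, 0, 0, 0.6, -6, 108, 0, 0, 0.6, -8, 148, 0, 0, 0.6, -10, 188, 0, 0])

```text
time_s: 15.25
tcp_pos: [0.5662, -0.1936, 0.2316]
tool_rot: [0.059, 0.998, 0.001, -0.001]
force: [0.8, 1.2, -0.2]
grip_width: 0.596
```

>>> jog_arm(increments=[0.6, -2, 40, 0, 0, 0.6, -4, 80, 0, 0, 0.6, -6, 120, 0, 0, 0.6, -8, 160, 0, 0, 0.6, -10, 200, 0, 0])

```text
time_s: 15.67
tcp_pos: [0.5995, 0.004, 0.2318]
tool_rot: [0.059, 0.998, 0.0, -0.001]
force: [-0.2, 1.0, 0.3]
grip_width: 0.599
```

>>> jog_arm(increments=[0.6, -2, 35, 15, 0, 0.6, -4, 70, 30, 0, 0.6, -6, 105, 45, -3, 0.6, -7, 130, 60, -6, 0.6, -7, 130, 60, -6])

```text
time_s: 16.08
tcp_pos: [0.6197, 0.135, 0.1679]
tool_rot: [0.003, 1.0, 0.001, -0.004]
force: [-0.1, -0.1, -1.3]
grip_width: 0.599
```

>>> jog_arm(increments=[0.6, 0, 0, 0, 0, 0.6, 0, 0, 0, 0, 0.6, 0, 0, 0, 0, 0.6, 0, 0, 0, 0, 0.6, 0, 0, 0, 0])

```text
time_s: 16.5
tcp_pos: [0.623, 0.1291, 0.1741]
tool_rot: [0.007, 1.0, 0.0, 0.001]
force: [0.4, -0.3, 0.7]
grip_width: 0.602
```

```bash
python3 - <<'E'
from h import *
cv2.imwrite("pics/w5.png",look()[:,:,::-1])
E
```

```text
tcp [623.  129.2 174. ] f [ 0.2  0.  -0.2] w 0.6 t 16.6
short1 0.82 [ 20. 358.] [492. 206.] [32. 29.] -89.6 0.93
   go (array([132.1,  74.7, 150.8]), np.float64(88.8), array([622.9, 129.4, 173.9]), np.float64(89.2), array([ 6., 30.,  7., 67.,  0.,  7.]))
short1 0.66 [182. 261.] [620. 132.] [64. 26.] -2.2 0.94
   go (array([  3.1,   2.5, 150.9]), np.float64(1.4), array([622.9, 129.4, 173.9]), np.float64(89.2), array([ 6., 30.,  7., 67.,  0.,  7.]))
```

View pics/w5.png

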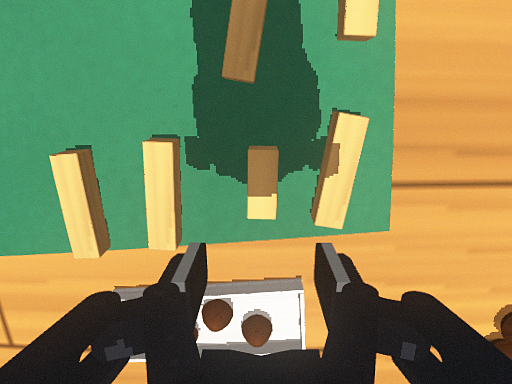

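The block spans (248–277, 146–220), centred between the jaws. The closest neighbour has a side gap of about 45 px at the pads. I'll use a 0.5 opening.

>>> jog_arm(increments=[0.5, 1, 1, 35, 1, 0.5, 1, 1, 70, 1, 0.5, 1, 1, 105, 1, 0.5, 1, 1, 135, 1, 0.5, 1, 1, 150, 1])

```text
time_s: 17.02
tcp_pos: [0.6188, 0.1305, 0.0193]
tool_rot: [0.015, 1.0, -0.0, -0.003]
force: [-0.2, 0.8, -0.5]
grip_width: 0.499
```

>>> jog_arm(increments=[0.5, 0, 0, 0, 0, 0, 0, 0, 0, 0, 0, 0, 0, 0, 0, 0, 0, 0, 0, 0, 0, 0, 0, 0, 0])

```text
time_s: 17.43
tcp_pos: [0.6224, 0.1313, 0.0244]
tool_rot: [0.015, 1.0, 0.0, 0.001]
force: [-0.0, -0.1, -0.9]
grip_width: 0.289
```

>>> jog_arm(increments=[0, 0, 0, 0, 0, 0, 0, 0, 0, 0, 0, 0, 0, 0, 0, 0, 0, 0, 0, 0, 0, 0, 0, 0, 0])

```text
time_s: 17.85
tcp_pos: [0.622, 0.1313, 0.0239]
tool_rot: [0.015, 1.0, 0.0, 0.0]
force: [0.2, -0.3, 4.0]
grip_width: 0.288
```

>>> jog_arm(increments=[0, 0, 0, -40, 0, 0, 0, 0, -80, 0, 0, 0, 0, -120, 0, 0, 0, 0, -160, 0, 0, 0, 0, -200, 0])

```text
time_s: 18.27
tcp_pos: [0.6209, 0.1312, 0.2248]
tool_rot: [0.015, 1.0, 0.0, -0.0]
force: [1.1, 0.3, -1.2]
grip_width: 0.291
```

```bash
python3 - <<'E'
from h import *
print(togo((534.5,-381),225,85),sense()["grip_width"])
E
```

```text
(array([ 7.100e+01, -5.146e+02, -2.000e-01]), np.float64(3.3), array([620.9, 131.2, 224.8]), np.float64(88.3), array([ 6., 29., 13., 74.,  0.,  8.])) 0.29120756478166415
```

>>> jog_arm(increments=[0, 4, -30, 0, 0, 0, 9, -67, 0, 0, 0, 14, -104, 0, 0, 0, 20, -142, 0, 0, 0, 25, -180, 0, 0])

```text
time_s: 18.68
tcp_pos: [0.5904, -0.0492, 0.223]
tool_rot: [0.015, 1.0, 0.0, -0.0]
force: [-0.1, -0.3, -0.2]
grip_width: 0.294
```

>>> jog_arm(increments=[0, 5, -38, 0, 0, 0, 10, -76, 0, 0, 0, 15, -114, 0, 0, 0, 21, -152, 0, 0, 0, 26, -190, 0, 0])

```text
time_s: 19.1
tcp_pos: [0.5586, -0.2387, 0.2229]
tool_rot: [0.015, 1.0, 0.0, -0.0]
force: [0.8, 1.0, 0.2]
grip_width: 0.291
```

>>> jog_arm(increments=[0, 5, -38, 0, 0, 0, 10, -76, 0, 0, 0, 15, -114, 0, 0, 0, 20, -145, 0, 0, 0, 20, -145, 0, 0])

```text
time_s: 19.52
tcp_pos: [0.5331, -0.3875, 0.222]
tool_rot: [0.018, 1.0, -0.001, -0.001]
force: [0.5, 0.9, -0.4]
grip_width: 0.294
```

>>> jog_arm(increments=[0, 0, 0, 0, 0, 0, 0, 0, 25, 0, 0, 0, 0, 50, 0, 0, 0, 0, 75, 0, 0, 0, 0, 95, 0])

```text
time_s: 19.93
tcp_pos: [0.535, -0.379, 0.1263]
tool_rot: [0.014, 1.0, 0.001, -0.001]
force: [0.3, -0.4, -0.1]
grip_width: 0.291
```

```bash
python3 - <<'E'
from h import *
print(togo((534.5,-381),115,85),sense()["grip_width"],sense()["force"])
E
```

```text
(array([ 0.4, -2. , 11.3]), np.float64(3.4), array([ 535. , -379. ,  126.3]), np.float64(88.4), array([-41.,  34.,   7.,  63.,   0., -39.])) 0.2914902973925303 [ 0.26378383 -0.36473916 -0.14851142]
```

>>> jog_arm(increments=[0, 0, -2, 10, 0, 0.6, 0, -2, 10, 0, 0.6, 0, -2, 10, 0, 0.6, 0, -2, 10, 0, 0.6, 0, -2, 10, 0])

```text
time_s: 20.35
tcp_pos: [0.5363, -0.384, 0.1203]
tool_rot: [0.015, 1.0, -0.001, 0.001]
force: [0.2, -0.4, 0.1]
grip_width: 0.599
```

>>> jog_arm(increments=[0.6, 0, 0, 0, 0, 0.6, 0, 0, -25, 0, 0.6, 0, 0, -60, 0, 0.6, 0, 0, -100, 0, 0.6, 0, 0, -120, 0])

```text
time_s: 20.77
tcp_pos: [0.5363, -0.3845, 0.2443]
tool_rot: [0.015, 1.0, -0.002, 0.003]
force: [0.7, -1.5, 0.8]
grip_width: 0.601
```

```bash
python3 - <<'E'
from h import *
for l,z in (("short1",.029),("good1",.029)):
    get_image("top")
    for r in trace("top",l): print(l,round(r["p"],2),np.round(r["at"]),*outline("top",r["mask"],z))
s=sense();print(s["grip_width"],s["force"],s["time_s"])
print(togo((472,206),232,89))
E
```

```text
short1 0.48 [256. 188.] [474. 207.] [64. 28.] -0.9 0.88
short1 0.48 [228. 396.] [ 526. -387.] [59. 31.] -2.4 0.8
good1 0.88 [192. 272.] [641. -40.] [100.  26.] 2.6 0.87
good1 0.84 [205. 189.] [613. 195.] [101.  32.] -8.8 0.86
good1 0.83 [195. 245.] [632.  38.] [99. 29.] -3.7 0.89
0.598927278338879 [ 0.19919696 -0.08222015 -0.33041049] 20.9667
(array([ 81.4, 587.7,   6.3]), np.float64(-0.7), array([ 535.7, -383.9,  239.5]), np.float64(88.3), array([-41.,  32.,  20.,  78.,   0., -39.]))
```

>>> jog_arm(increments=[0.6, 5, 34, 0, 0, 0.6, 10, 72, 0, 0, 0.6, 15, 110, 0, 0, 0.6, 21, 150, 0, 0, 0.6, 26, 190, 0, 0])

```text
time_s: 21.38
tcp_pos: [0.5131, -0.1906, 0.2362]
tool_rot: [0.015, 1.0, 0.001, -0.002]
force: [1.0, 0.9, 0.7]
grip_width: 0.597
```

>>> jog_arm(increments=[0.6, 6, 40, 0, 0, 0.6, 11, 80, 0, 0, 0.6, 17, 120, 0, 0, 0.6, 22, 160, 0, 0, 0.6, 28, 200, 0, 0])

```text
time_s: 21.8
tcp_pos: [0.491, 0.0099, 0.2365]
tool_rot: [0.015, 1.0, 0.0, -0.002]
force: [0.8, -0.4, 0.2]
grip_width: 0.595
```

>>> jog_arm(increments=[0.6, 5, 40, 10, 0, 0.6, 11, 80, 25, 0, 0.6, 16, 120, 40, 0, 0.6, 22, 160, 55, 0, 0.6, 27, 198, 65, 0])

```text
time_s: 22.22
tcp_pos: [0.4695, 0.2058, 0.171]
tool_rot: [0.015, 1.0, -0.001, -0.002]
force: [0.8, 0.0, 0.2]
grip_width: 0.6
```

>>> jog_arm(increments=[0.6, 0, 0, 0, 0, 0.6, 0, 0, 0, 0, 0.6, 0, 0, 0, 0, 0.6, 0, 0, 0, 0, 0.6, 0, 0, 0, 0])

```text
time_s: 22.63
tcp_pos: [0.4724, 0.2033, 0.1741]
tool_rot: [0.016, 1.0, -0.0, 0.0]
force: [0.3, -0.2, 0.6]
grip_width: 0.596
```

```bash
python3 - <<'E'
from h import *
cv2.imwrite("pics/w6.png",look()[:,:,::-1])
E
```

```text
tcp [472.6 203.3 174.2] f [ 0.3 -0.   0.6] w 0.6 t 22.7
short1 0.65 [185. 265.] [470. 209.] [64. 26.] -1.2 0.95
   go (array([  2.9,   5.4, 151.3]), np.float64(-0.6), array([472.6, 203.5, 174.3]), np.float64(88.2), array([ 16.,  17., -14.,  60.,  -0.,  18.]))
short1 0.45 [219. 141.] [538.  71.] [351. 244.] -86.4 0.56
   go (array([ -69.5, -130.3,  151.3]), np.float64(84.6), array([472.6, 203.5, 174.3]), np.float64(88.2), array([ 16.,  17., -14.,  60.,  -0.,  18.]))
```

View pics/w6.png

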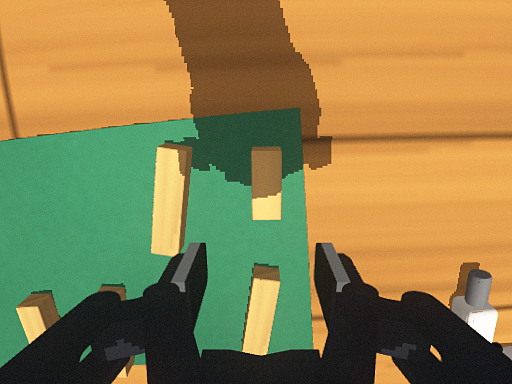

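The last short block spans (251–282, 147–220). The good block to its left, at about column 170, is well clear of the fingers.

>>> jog_arm(increments=[0.6, 1, 4, 35, 0, 0.6, 1, 4, 70, 0, 0.6, 1, 4, 105, 0, 0.6, 1, 4, 135, 0, 0.6, 1, 4, 150, 0])

```text
time_s: 23.15
tcp_pos: [0.4691, 0.2071, 0.0207]
tool_rot: [0.016, 1.0, -0.001, -0.002]
force: [-0.4, -0.4, 0.3]
grip_width: 0.602
```

>>> jog_arm(increments=[0.6, 0, 0, 0, 0, 0, 0, 0, 0, 0, 0, 0, 0, 0, 0, 0, 0, 0, 0, 0, 0, 0, 0, 0, 0])

```text
time_s: 23.57
tcp_pos: [0.4729, 0.209, 0.0257]
tool_rot: [0.015, 1.0, 0.001, 0.002]
force: [0.8, -0.3, 3.0]
grip_width: 0.287
```

>>> jog_arm(increments=[0, 0, 0, 0, 0, 0, 0, 0, 0, 0, 0, 0, 0, 0, 0, 0, 0, 0, 0, 0, 0, 0, 0, 0, 0])

```text
time_s: 23.98
tcp_pos: [0.4729, 0.209, 0.0256]
tool_rot: [0.015, 1.0, 0.0, 0.002]
force: [0.3, -0.7, 7.2]
grip_width: 0.294
```

>>> jog_arm(increments=[0, 0, 0, -40, 0, 0, 0, 0, -80, 0, 0, 0, 0, -120, 0, 0, 0, 0, -160, 0, 0, 0, 0, -200, 0])

```text
time_s: 24.4
tcp_pos: [0.4707, 0.2086, 0.2265]
tool_rot: [0.015, 1.0, 0.0, 0.0]
force: [1.0, -0.1, -1.1]
grip_width: 0.292
```

```bash
python3 - <<'E'
from h import *
print(togo((534.5,-381),225,85),sense()["grip_width"])
E
```

```text
(array([ -81.4, -587.4,    1.3]), np.float64(3.3), array([470.7, 208.6, 226.5]), np.float64(88.3), array([17., 15., -8., 67.,  0., 19.])) 0.291855302843189
```

>>> jog_arm(increments=[0, -5, -34, 0, 0, 0, -10, -72, 0, 0, 0, -15, -110, 0, 0, 0, -21, -150, 0, 0, 0, -26, -190, 0, 0])

```text
time_s: 24.82
tcp_pos: [0.4916, 0.0165, 0.2246]
tool_rot: [0.015, 1.0, 0.0, 0.001]
force: [1.2, 0.3, 0.2]
grip_width: 0.289
```

>>> jog_arm(increments=[0, -6, -40, 0, 0, 0, -11, -80, 0, 0, 0, -17, -120, 0, 0, 0, -22, -160, 0, 0, 0, -28, -200, 0, 0])

```text
time_s: 25.23
tcp_pos: [0.5132, -0.1848, 0.2245]
tool_rot: [0.015, 1.0, -0.0, 0.0]
force: [1.0, 1.0, 0.0]
grip_width: 0.293
```

>>> jog_arm(increments=[0, -5, -40, 0, 0, 0, -11, -80, 0, 0, 0, -16, -120, 0, 0, 0, -22, -160, 0, 0, 0, -27, -198, 0, 0])

```text
time_s: 25.65
tcp_pos: [0.5343, -0.3838, 0.2243]
tool_rot: [0.015, 1.0, -0.0, 0.0]
force: [-0.0, -1.0, 0.2]
grip_width: 0.292
```

>>> jog_arm(increments=[0, 0, 0, 0, 0, 0, 0, 0, 25, 0, 0, 0, 0, 50, 0, 0, 0, 0, 75, 0, 0, 0, 0, 95, 0])

```text
time_s: 26.07
tcp_pos: [0.5339, -0.3809, 0.1272]
tool_rot: [0.015, 1.0, 0.0, -0.0]
force: [0.0, 0.6, -0.7]
grip_width: 0.292
```

```bash
python3 - <<'E'
from h import *
print(togo((534.5,-381),118,85),sense()["grip_width"],sense()["force"])
E
```

```text
(array([-0.6, -0.1,  9.2]), np.float64(3.3), array([ 533.9, -380.9,  127.2]), np.float64(88.3), array([-41.,  34.,   7.,  63.,   0., -39.])) 0.2915658334408522 [ 0.03064249  0.58106918 -0.66573337]
```

>>> jog_arm(increments=[0, 0, 0, 9, 0, 0.6, 0, 0, 9, 0, 0.6, 0, 0, 9, 0, 0.6, 0, 0, 9, 0, 0.6, 0, 0, 9, 0])

```text
time_s: 26.48
tcp_pos: [0.5356, -0.3824, 0.122]
tool_rot: [0.015, 1.0, -0.001, 0.001]
force: [0.5, -0.6, 0.6]
grip_width: 0.597
```

>>> jog_arm(increments=[0.6, 0, 0, 0, 0, 0.6, 0, 0, -25, 0, 0.6, 0, 0, -60, 0, 0.6, 0, 0, -100, 0, 0.6, 0, 0, -120, 0])

```text
time_s: 26.9
tcp_pos: [0.5357, -0.3825, 0.2459]
tool_rot: [0.015, 1.0, -0.002, 0.003]
force: [0.8, -0.5, 0.2]
grip_width: 0.599
```

>>> jog_arm(increments=[1, 30, 20, 0, 0, 1, 60, 40, 0, 0, 1, 90, 60, 0, 0, 1, 120, 80, 0, 0, 1, 140, 100, 0, 0])

```text
time_s: 27.32
tcp_pos: [0.3954, -0.2763, 0.2407]
tool_rot: [0.015, 1.0, -0.0, 0.0]
force: [0.4, -0.0, 0.3]
grip_width: 0.998
```

```bash
python3 - <<'E'
from h import *
im=get_image("top")
cv2.imwrite("pics/t7.png",cv2.resize(im[160:384,150:470,::-1],None,fx=2.4,fy=2.4))
for l,z in (("short1",.029),("good1",.029),("cover",.018)):
    for r in trace("top",l): print(l,round(r["p"],2),np.round(r["at"]),*outline("top",r["mask"],z))
s=sense();print(s["grip_width"],s["force"],s["time_s"])
print(togo((334.5,-226),150,175))
E
```

```text
short1 0.58 [229. 400.] [ 529. -392.] [59. 31.] -2.5 0.83
short1 0.54 [300. 338.] [ 338. -223.] [153. 152.] 48.4 0.73
good1 0.78 [194. 271.] [640. -39.] [102.  32.] 2.8 0.85
good1 0.71 [298. 338.] [ 338. -222.] [151. 151.] 43.5 0.74
good1 0.7 [202. 189.] [613. 194.] [101.  30.] -10.3 0.86
good1 0.69 [246. 222.] [487. 117.] [98. 25.] -10.3 0.84
good1 0.63 [197. 245.] [632.  39.] [99. 26.] -3.5 0.86
good1 0.51 [153. 368.] [ 754. -320.] [66. 49.] 88.8 0.74
good1 0.34 [146. 229.] [771.  71.] [199.  83.] -86.8 0.91
cover 0.76 [301. 338.] [ 336. -226.] [154. 154.] 43.1 0.73
0.9951146730245458 [-0.05267843 -0.78581603 -0.00142909] 27.5167
(array([64.9, 49.7, 90.8]), np.float64(-86.7), array([ 397.7, -277.5,  241. ]), np.float64(88.3), array([-42.,  11., -11.,  68.,   0., -41.]))
```

View pics/t7.png

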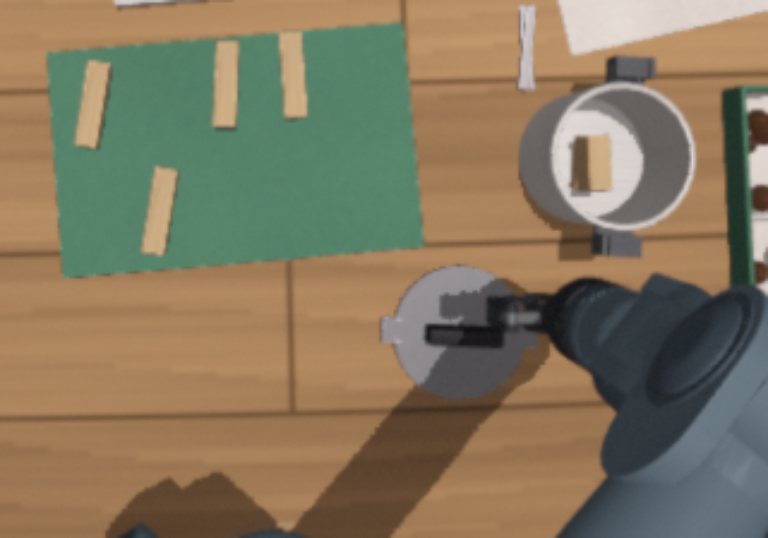

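All three rejects are stacked inside the drum, the four good blocks sit on the mat with full, even outlines, and the cover is where I left it. Now I go back to grasp it.

>>> jog_arm(increments=[1, 13, 10, 0, -7, 1, 26, 20, 0, -14, 1, 39, 30, 0, -21, 1, 52, 40, 0, -28, 1, 65, 50, 0, -35])

```text
time_s: 27.93
tcp_pos: [0.3352, -0.2266, 0.2406]
tool_rot: [-0.289, 0.957, -0.001, 0.001]
force: [-0.2, 0.4, -0.6]
grip_width: 1.003
```

>>> jog_arm(increments=[1, 0, 0, 10, -7, 1, 0, 0, 20, -14, 1, 0, 0, 40, -21, 1, 0, 0, 60, -28, 1, 0, 0, 80, -35])

```text
time_s: 28.35
tcp_pos: [0.3361, -0.2274, 0.1601]
tool_rot: [-0.564, 0.826, -0.002, 0.0]
force: [0.2, 0.3, 0.5]
grip_width: 1.0
```

>>> jog_arm(increments=[1, 0, 0, 0, -7, 1, 0, 0, 0, -14, 1, 0, 0, 0, -17, 1, 0, 0, 0, -17, 1, 0, 0, 0, -17])

```text
time_s: 28.77
tcp_pos: [0.3354, -0.2267, 0.1604]
tool_rot: [-0.677, 0.736, -0.001, 0.0]
force: [0.5, 1.3, -0.6]
grip_width: 0.996
```

```bash
python3 - <<'E'
from h import *
print(togo((334.5,-226),46,175.2))
cv2.imwrite("pics/w8.png",get_image("wrist")[:,:,::-1])
E
```

```text
(array([ -0.8,   1.1, 114.4]), np.float64(-0.0), array([ 335.4, -226.7,  160.4]), np.float64(175.2), array([ -43.,    5.,  -30.,   54.,    0., -128.]))
```

View pics/w8.png

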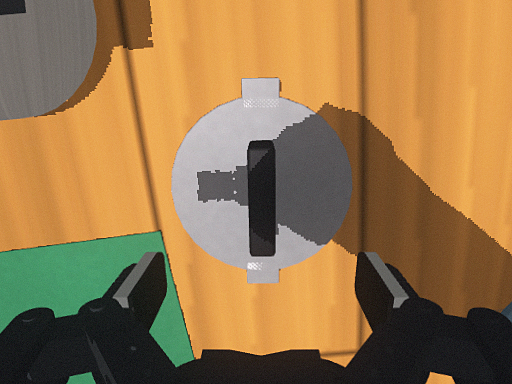

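The bar at column 261 is centred between the fingers and aligned with them, so I grasp it.

>>> jog_arm(increments=[1, -1, 1, 30, 0, 1, -1, 1, 60, 0, 1, -1, 1, 90, 0, 1, -1, 1, 108, 0, 1, -1, 1, 114, 0])

```text
time_s: 29.23
tcp_pos: [0.3319, -0.2232, 0.0435]
tool_rot: [-0.677, 0.736, 0.002, -0.0]
force: [-0.6, -0.2, 0.5]
grip_width: 1.001
```

>>> jog_arm(increments=[1, 0, 0, 0, 0, 0, 0, 0, 0, 0, 0, 0, 0, 0, 0, 0, 0, 0, 0, 0, 0, 0, 0, 0, 0])

```text
time_s: 29.65
tcp_pos: [0.3341, -0.2252, 0.047]
tool_rot: [-0.677, 0.736, -0.001, 0.0]
force: [-0.6, -0.3, 0.1]
grip_width: 0.454
```

>>> jog_arm(increments=[0, 0, 0, 0, 0, 0, 0, 0, 0, 0, 0, 0, 0, 0, 0, 0, 0, 0, 0, 0, 0, 0, 0, 0, 0])

```text
time_s: 30.07
tcp_pos: [0.3341, -0.225, 0.0468]
tool_rot: [-0.677, 0.736, -0.001, 0.0]
force: [-0.1, 0.4, 5.6]
grip_width: 0.224
```

>>> jog_arm(increments=[0, 0, 0, -20, 0, 0, 0, 0, -55, 0, 0, 0, 0, -95, 0, 0, 0, 0, -135, 0, 0, 0, 0, -170, 0])

```text
time_s: 30.48
tcp_pos: [0.3325, -0.2238, 0.2179]
tool_rot: [-0.677, 0.736, 0.0, 0.0]
force: [0.6, -1.0, -3.8]
grip_width: 0.224
```

>>> jog_arm(increments=[0, 0, 0, -10, 0, 0, 0, 0, -22, 0, 0, 0, 0, -22, 0, 0, 0, 0, -22, 0, 0, 0, 0, -22, 0])

```text
time_s: 30.9
tcp_pos: [0.3325, -0.2237, 0.2366]
tool_rot: [-0.677, 0.736, 0.001, -0.0]
force: [-0.5, 0.4, -3.8]
grip_width: 0.223
```

```bash
python3 - <<'E'
from h import *
print(togo((534.5,-381),238,175.2),sense()["grip_width"],sense()["force"])
E
```

```text
(array([ 140.1, -214.3,   -1.9]), np.float64(0.1), array([ 332.5, -223.7,  236.6]), np.float64(175.3), array([ -43.,    2.,  -22.,   66.,    0., -128.])) 0.2231684303819873 [-0.45043985  0.40843815 -3.82940654]
```

>>> jog_arm(increments=[0, 10, -16, 0, 0, 0, 24, -37, 0, 0, 0, 38, -59, 0, 0, 0, 54, -83, 0, 0, 0, 70, -107, 0, 0])

```text
time_s: 31.32
tcp_pos: [0.4341, -0.3028, 0.2358]
tool_rot: [-0.677, 0.736, 0.002, -0.0]
force: [0.4, -0.2, -3.0]
grip_width: 0.223
```

>>> jog_arm(increments=[0, 16, -24, 0, 0, 0, 32, -49, 0, 0, 0, 48, -74, 0, 0, 0, 62, -96, 0, 0, 0, 70, -107, 0, 0])

```text
time_s: 31.73
tcp_pos: [0.5363, -0.3825, 0.2346]
tool_rot: [-0.677, 0.736, 0.001, -0.0]
force: [0.4, -0.6, -3.8]
grip_width: 0.222
```

>>> jog_arm(increments=[0, 0, 0, 0, 0, 0, 0, 0, 10, 0, 0, 0, 0, 20, 0, 0, 0, 0, 20, 0, 0, 0, 0, 20, 0])

```text
time_s: 32.15
tcp_pos: [0.5332, -0.38, 0.2161]
tool_rot: [-0.677, 0.736, 0.002, -0.0]
force: [0.2, 0.1, -2.7]
grip_width: 0.227
```

```bash
python3 - <<'E'
from h import *
print(togo((534.5,-381),186,175.2),sense()["grip_width"],sense()["force"])
cv2.imwrite("pics/w9.png",get_image("wrist")[:,:,::-1])
E
```

```text
(array([ 1. , -1.5, 30.1]), np.float64(0.1), array([ 533.2, -380. ,  216.1]), np.float64(175.3), array([ -41.,   32.,   16.,   75.,    0., -126.])) 0.22678491083630986 [ 0.18981708  0.12682409 -2.68415914]
```

View pics/w9.png

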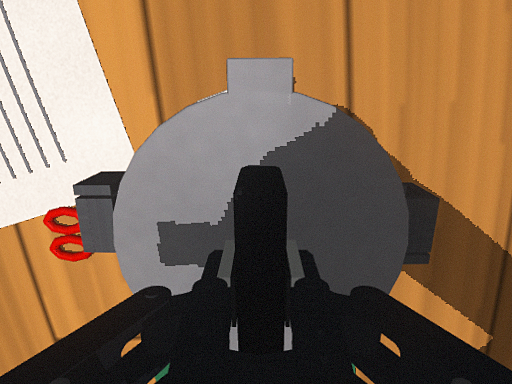

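The cover is still square in the grip, with its ear at (260,75) and the keepers on either side. I lower it slowly.

>>> jog_arm(increments=[0, 1, -1, 5, 0, 0, 1, -1, 10, 0, 0, 1, -1, 15, 0, 0, 1, -1, 20, 0, 0, 1, -1, 20, 0])

```text
time_s: 32.62
tcp_pos: [0.5352, -0.382, 0.1963]
tool_rot: [-0.677, 0.736, 0.001, -0.0]
force: [-0.6, -0.1, -4.2]
grip_width: 0.223
```

>>> jog_arm(increments=[0, 0, 0, 3, 0, 0, 0, 0, 6, 0, 0, 0, 0, 9, 0, 0, 0, 0, 11, 0, 0, 0, 0, 11, 0])

```text
time_s: 33.03
tcp_pos: [0.5359, -0.3826, 0.187]
tool_rot: [-0.677, 0.736, -0.0, 0.0]
force: [-0.5, -0.6, -2.2]
grip_width: 0.224
```

>>> jog_arm(increments=[0, 0, 0, 0, 0, 0, 0, 0, 0, 0, 0, 0, 0, 0, 0, 0, 0, 0, 0, 0, 0, 0, 0, 0, 0])

```text
time_s: 33.45
tcp_pos: [0.5359, -0.3826, 0.187]
tool_rot: [-0.677, 0.736, -0.0, 0.0]
force: [-0.8, 1.1, -2.4]
grip_width: 0.216
```

```bash
python3 - <<'E'
from h import *
print(togo((534.5,-381),186,175.2),sense()["grip_width"],sense()["force"],sense()["ft_torque"])
E
```

```text
(array([-1.4,  1.5,  1. ]), np.float64(0.1), array([ 535.9, -382.6,  187. ]), np.float64(175.3), array([ -41.,   33.,   13.,   70.,    0., -126.])) 0.21617321313802956 [-0.81130479  1.05408908 -2.40341144] [ 0.03711811 -0.02520584 -0.03851219]
```

>>> jog_arm(increments=[0, -1, 1, 0.5, 0, 0, -1, 1, 1, 0, 0, -1, 1, 1, 0, 0, -1, 1, 1, 0, 0, -1, 1, 1, 0])

```text
time_s: 33.87
tcp_pos: [0.5355, -0.3821, 0.1869]
tool_rot: [-0.677, 0.736, -0.001, 0.0]
force: [1.6, -2.6, 4.8]
grip_width: 0.223
```

>>> jog_arm(increments=[0, 0, 0, 0, 5, 0, 0, 0, 0, 10, 0, 0, 0, 0, 15, 0, 0, 0, 0, 20, 0, 0, 0, 0, 25])

```text
time_s: 34.28
tcp_pos: [0.5354, -0.3816, 0.1869]
tool_rot: [-0.501, 0.866, -0.001, 0.0]
force: [-0.3, 0.2, 7.7]
grip_width: 0.225
```

```bash
python3 - <<'E'
from h import *
print(togo((534.5,-381),186,175.2),sense()["grip_width"],sense()["force"],sense()["ft_torque"])
E
```

```text
(array([-0.1,  1. ,  0.9]), np.float64(-25.1), array([ 535.4, -381.6,  186.9]), np.float64(150.1), array([ -41.,   33.,   13.,   70.,    0., -101.])) 0.22452109898856829 [-0.2886895   0.22221155  7.70865784] [-0.06938141 -0.09937812  0.25472526]
```

It is seated: the force reads about +8 N upward. I continue clockwise.

>>> jog_arm(increments=[0, 0, 0, 0, 6, 0, 0, 0, 0, 12, 0, 0, 0, 0, 18, 0, 0, 0, 0, 24, 0, 0, 0, 0, 30])

```text
time_s: 34.7
tcp_pos: [0.5353, -0.3816, 0.1869]
tool_rot: [-0.259, 0.966, -0.001, 0.001]
force: [0.6, 0.2, 8.0]
grip_width: 0.224
```

>>> jog_arm(increments=[0, 0, 0, 0, 5, 0, 0, 0, 0, 10, 0, 0, 0, 0, 15, 0, 0, 0, 0, 20, 0, 0, 0, 0, 25])

```text
time_s: 35.12
tcp_pos: [0.5353, -0.3816, 0.1869]
tool_rot: [-0.045, 0.999, -0.001, 0.001]
force: [0.1, -0.4, 6.2]
grip_width: 0.228
```

>>> jog_arm(increments=[0, 0, 0, 0, 2, 0, 0, 0, 0, 4, 0, 0, 0, 0, 6, 0, 0, 0, 0, 8, 0, 0, 0, 0, 10])

```text
time_s: 35.53
tcp_pos: [0.5352, -0.3816, 0.1869]
tool_rot: [0.041, 0.999, -0.0, 0.0]
force: [-0.2, 0.1, 5.9]
grip_width: 0.222
```

```bash
python3 - <<'E'
from h import *
print(togo((534.5,-381),186,85.2),sense()["grip_width"],sense()["force"],sense()["ft_torque"])
E
```

```text
(array([0.7, 0.5, 0.9]), np.float64(0.1), array([ 535.2, -381.6,  186.9]), np.float64(85.3), array([-41.,  33.,  13.,  70.,  -0., -36.])) 0.2220643171864127 [-0.20333433  0.08092703  5.87976246] [-0.0476279   0.1622104   0.37350014]
```

Back at the original angle and still no stop felt (torque 0.37). I turn on gently until the stops resist.

>>> jog_arm(increments=[0, 0, 0, 0, 1, 0, 0, 0, 0, 1, 0, 0, 0, 0, 2, 0, 0, 0, 0, 2, 0, 0, 0, 0, 2])

```text
time_s: 35.95
tcp_pos: [0.5352, -0.3816, 0.1869]
tool_rot: [0.058, 0.998, -0.0, 0.001]
force: [-0.6, 0.9, 4.6]
grip_width: 0.225
```

```bash
python3 - <<'E'
from h import *
print(togo((534.5,-381),186,85.2),sense()["force"],sense()["ft_torque"])
E
```

```text
(array([0.8, 0.5, 0.9]), np.float64(-1.9), array([ 535.2, -381.6,  186.9]), np.float64(83.3), array([-41.,  33.,  13.,  70.,  -0., -34.])) [-0.61529765  0.88489057  4.55219531] [-0.0415599   0.12500372  0.33739662]
```

>>> jog_arm(increments=[0, 0, 0, 0, 1, 0, 0, 0, 0, 1, 0, 0, 0, 0, 2, 0, 0, 0, 0, 2, 0, 0, 0, 0, 2])

```text
time_s: 36.37
tcp_pos: [0.5349, -0.3826, 0.1869]
tool_rot: [0.075, 0.997, -0.001, 0.0]
force: [-0.5, -2.3, 5.7]
grip_width: 0.232
```

```bash
python3 - <<'E'
from h import *
print(togo((534.5,-381),186,85.2),sense()["force"],sense()["ft_torque"])
E
```

```text
(array([0.6, 1.5, 0.9]), np.float64(-3.8), array([ 534.9, -382.6,  186.9]), np.float64(81.4), array([-41.,  33.,  13.,  70.,  -0., -32.])) [-0.4596227  -2.27347285  5.67703834] [-0.48950766  0.40207333  1.16993904]
```

>>> jog_arm(increments=[0, 0, 0, 0, 1, 0, 0, 0, 0, 1, 0, 0, 0, 0, 2, 0, 0, 0, 0, 2, 0, 0, 0, 0, 2])

```text
time_s: 36.78
tcp_pos: [0.5349, -0.3826, 0.1869]
tool_rot: [0.09, 0.996, -0.002, 0.0]
force: [-2.2, -4.0, 5.5]
grip_width: 0.226
```

```bash
python3 - <<'E'
from h import *
print(togo((534.5,-381),186,85.2),sense()["force"],sense()["ft_torque"])
E
```

```text
(array([0.7, 1.5, 0.9]), np.float64(-5.6), array([ 534.9, -382.6,  186.9]), np.float64(79.6), array([-41.,  33.,  13.,  70.,  -0., -31.])) [-2.20615697 -3.99627052  5.48557911] [-0.57785386  0.47315312  2.49102103]
```

Torque is up to 2.5 N m, so the cover is firmly on the stops. I release, retreat and check.

>>> jog_arm(increments=[0, 0, 0, 0, -1, 0, 0, 0, 0, -1, 1, 0, 0, 0, -1, 1, 0, 0, 0, -1, 1, 0, 0, 0, -1])

```text
time_s: 37.2
tcp_pos: [0.5344, -0.3807, 0.185]
tool_rot: [0.085, 0.996, 0.001, -0.001]
force: [-0.3, -0.2, -0.4]
grip_width: 0.641
```

>>> jog_arm(increments=[1, 0, 0, 0, 0, 1, 0, 0, 0, 0, 1, 0, 0, 0, 0, 1, 0, 0, -15, 0, 1, 0, 0, -40, 0])

```text
time_s: 37.62
tcp_pos: [0.5333, -0.38, 0.2228]
tool_rot: [0.085, 0.996, 0.002, -0.003]
force: [-1.2, 0.6, 0.4]
grip_width: 0.998
```

>>> jog_arm(increments=[1, 0, 0, -30, 0, 1, 0, 0, -70, 0, 1, 0, 20, -100, 0, 1, 0, 30, -110, 0, 1, 0, 30, -110, 0])

```text
time_s: 38.03
tcp_pos: [0.5416, -0.351, 0.3401]
tool_rot: [0.084, 0.996, -0.002, 0.003]
force: [-0.2, 0.6, -0.3]
grip_width: 0.996
```

```bash
python3 - <<'E'
from h import *
m=camera_model("wrist");im=get_image("wrist");np.save("w10.npy",m,allow_pickle=True)
cv2.imwrite("pics/w10.png",cv2.resize(im[40:320,110:370,::-1],None,fx=2.1,fy=2.1,interpolation=cv2.INTER_CUBIC))
s=sense();print(s["tcp_pos"],s["force"],s["time_s"])
get_image("top")
for r in trace("top","good1"): print(round(r["p"],2),*outline("top",r["mask"],.029))
E
```

```text
[ 0.54091944 -0.35165037  0.33722168] [-0.7846623  -0.05678082 -1.0188988 ] 38.0833
0.85 [641. -39.] [99. 26.] 1.6 0.85
0.75 [613. 196.] [100.  34.] -9.8 0.85
0.71 [486. 119.] [94. 25.] -10.2 0.8
0.7 [633.  39.] [101.  28.] -1.3 0.86
```

View pics/w10.png

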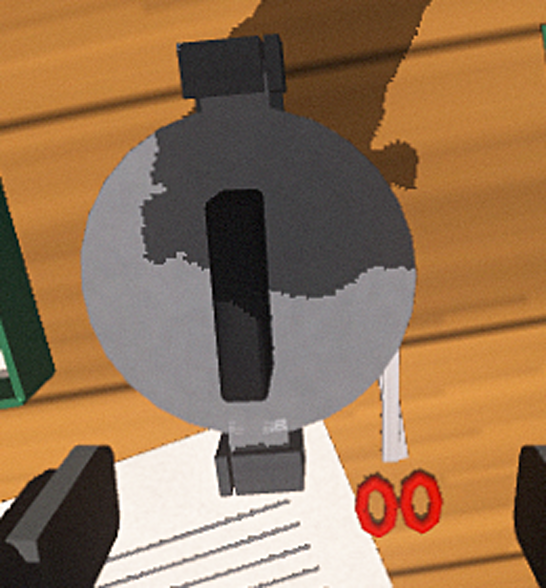

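The view shows both ears under their tabs, against the upright stops: upper keeper stop at about (275,65), lower at about (225,465). The disc is flat on the rim and the good blocks haven't moved. Handing in.

```bash
python3 -c "
from bench import *
print(sign_off())"
```

```text
the job is handed in; nothing more can be done
None
```

The job is done and handed in at about 38 s of robot time. I opened the cover a quarter turn anticlockwise and laid it flat on clear table. The three rejects, all short blocks, went into the drum. I then put the cover back and turned it clockwise onto its stops. No block had a chipped end.

**Last checks**
- **Cover:** it sits flat on the rim, with both ears under the keeper tabs and against the stops. The turning moment rose from about 0.4 to 2.5 N m at the stops.
- **Good blocks:** the final top view still finds all four sound blocks on the mat, within about 2 mm of where they started.
- **Rejects:** before closing, the top view showed no short block left on the mat and the top block of the stack in the drum. The other two were hidden beneath it, but I had watched each one picked and dropped.
- **Grip and arm:** I noticed no grip slip or knocked block. The gripper was clear of everything at hand-in.

**Doubtful readings**
- The network missed one good block in one picture, but found it in the next.
- It also briefly labelled the cover, among other things, as a block. I ruled those out in the pictures.

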